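# Reverse a tube block and latch it down on the sample lift

## Robot

A 7-joint arm with a two-finger parallel gripper is mounted at the origin on the work surface. World frame = base frame: x ahead of the robot, y to its left, z up, the work surface at z = 0. Lengths are in mm, angles in rad, forces in N, time in s.
With the tool pointing down it reaches from about 400 to 875 mm from the base axis. Payload 4.4 kg.
Tool frame: the origin (TCP) lies at the very end of the fingers, on their centre line; the grasp point (between the pads) lies 19 mm behind it; y points along the fingers, x is the direction in which the jaws open and shut, and the axes are right-handed (so a half turn about y gives the same grasp; the last joint's range is limited). The gripper opens to 85 mm and grips with 20 to 120 N. Pads are 22 mm wide; open, the fingers measure 114 mm over their backs; the gripper's body (76 mm by 85 mm) begins 54 mm behind the grasp point. The pads swing forward as they close: fully open they stand 13 mm farther back than shut.
Start: joints at [1.036, 0.628, 0.038, 1.517, -0.027, 0.996, -0.02], TCP at [293.709, -579.873, 231.313] pointing down, gripper open.
Joint ranges: [-3.06, 3.06], [-0.37, 2.12], [-1.25, 1.32], [0.18, 2.47], [-1.1, 4.24], [0.23, 1.98], [-2.94, 2.94]. Speed limits (rad/s): [2.57, 2.57, 3.14, 3.14, 3.14, 3.14, 3.14].

## Interface

Orientations are given as [roll, pitch, yaw] about the fixed x, y, z axes, in that order (R = Rz(yaw) Ry(pitch) Rx(roll)).
In Python, from cell import readout, eyes, finish_job gives the robot as it stands. The module is installed in compiled form; this text tells all that it offers.
- The arm moves only by the tool apply_moves, never from a script. Its argument "commands" is a list that holds one entry, the list of rows, each a list of 6 numbers: the shift along the tool's x, y, z in units of 0.04 m (1.0 is 0.04 m), then the turn, a rotation vector about the tool's x, y, z in units of 5 degrees (1.0 is 5 degrees). A call has 1 to 8 rows; each row shifts and turns the pose as measured when the row begins, along the tool's axes as they then stand; what a row does not reach is not made up. A row lasts 1/12 s, in which the tool goes at most 41.7 mm and 7.16 degrees, less where a joint would pass 70% of its speed; a pose out of reach is approached as far as the arm can. A call with a number of a shift or a turn outside -1 to 1 is refused whole. A call with a gripper value outside its range is refused whole. "claw" is the finger opening in mm, from 0 to 85.4, set as the call begins (left out, the last holds). The fingers move at their own pace and stop on an object; the grip force is fixed at half the most. Time passes only in rows, so rows that do not move let the fingers close. It gives the time, the measured TCP pose, the force and the opening at its end, in the units of the state.
- readout.read_state(): the state, without advancing time (a new reading comes with each control period).
- eyes.get_image(name): name is "side" or "top" or "wrist"; returns a dict with "image" (420x560x3 uint8, red, green, blue), "mtx" (3x3 intrinsics, pixels), "rvec" (rotation vector, rad) and "tvec" (3), from world to camera coordinates, as OpenCV has them. Camera axes: x right, y down, z forward; pixel columns grow to the right and rows downward; lengths in mm; the calibration is good to about 2 mm. A picture is of the moment at which its call begins. There is no depth.
- finish_job(): hands the job in, once; it reports no verdict.
The state is a dict: "clock": time; "qpos": joint angles; "qd": joint speeds; "tau": joint torques, N m; "eef_pos": TCP position; "tool_rot": TCP orientation; "force": force on the tool from outside, world axes, zero at the start; "torque": the same for the moment, N m; "width": finger opening in mm.
Only numpy, scipy, OpenCV 4.12 (cv2) and the standard library are available. Lean on these libraries where they do the work, as an engineer would, in place of code of your own. Each camera call takes 0.05 s, during which the arm holds its last target. There are 200 camera calls.

## Task

Turn the two-sided tube block over so that its two wide pockets face up: give it a quarter turn, stand it on edge on the bench, let go, then take it afresh for the second quarter turn. Set it in the sprung pan of the sample lift between the four corner brackets and push it down, holding it there until the sliding catch has moved in all the way over the pan's tongue, so that the pan stays down when you let go. Leave the tip box, the tube rack and the jar where they are.

Things in the scene. Friction and masses are not known exactly. Their poses are not given: they have to be found in the camera images.
- block: Two-sided tube block, grey plastic, 72 x 50 x 48 mm (own x, y, z), 0.14-0.28 kg, origin at its centre. Own +z face, up at the start: ten narrow pockets. Own -z face, down at the start: two wide ones. The four other faces are plain and flat. Starts flat on the bench left or right of the middle, x axis along world y within 35 deg, the lift on the other side. Must end with own z down.
- block_wide (a point): Middle of the block's face with the two wide pockets (24 mm from its centre, on own -z). Pockets round, 23 mm across, 19 mm deep, centred 19 mm either side along x; the strip between them, 15 mm wide, is solid: push here. Axes as the block's.
- pan_seat (a point): Middle of the pan's flat floor, moves with it; 70 mm above the bench when up. z up, x to the catch. Steel pan 90 x 68 mm (x, y). L-shaped brackets 10 mm tall at the corners, legs 14 mm; 82 x 60 mm between them, so 5 mm clear round the block, edges open in between. The block's 72 mm goes along x, either way round. A tongue 24 mm wide, level with the floor, runs on to x = 62 mm.
- lift_base (a point): Under the pan's middle at bench level, fixed; axes as pan_seat. The lift's aluminium base plate reaches from x = -70 to 120 mm, y +-45 mm, 8 mm thick. The grey catch housing on it, x = 68 to 108 mm, y +-18 mm, is 62 mm tall (tab of the catch 78 mm). The lift is fixed to the bench.
- pan (a joint): How far the pan is pressed down, m: 0 up, 0.026 at its lower stop. A spring holds it up, also under the block's weight; pushing the block to the stop takes about 8 to 11 N. The catch can pass over the tongue beyond 0.023. Once caught the pan stays at about 0.022; let go without the catch, it springs back up.
- catch (a joint): How far the catch has slid in over the tongue, m: 0 drawn back (tip against the tongue's end face while the pan is up), 0.010 fully in. A light spring drives it against a damper: once the pan is at its stop it slides in by itself in about 0.7 s; keep the pan down for that time.
- catch_tip (a point): Front end of the catch, a dark steel bolt 20 mm wide, 8 mm thick, that slides out of the grey housing towards the pan (to -x), 51.5 mm above the bench, with an upright tab 30 mm behind the tip.
- tip_box: Bystander: blue pipette tip box 84 x 124 x 54 mm (x, y, z), origin under its centre, on the far part of the bench.
- tube_rack: Bystander: black tube rack 62 x 170 x 45 mm with capped tubes up to 91 mm high, origin under its centre, far part of the bench.
- reagent_jar: Bystander: brown jar 68 mm across, 105 mm tall, origin under its centre, far part of the bench.
There are look-alikes about, which are no part of the job. What is shaped like the block but green is not meant.

How it is judged (in metres and radians):
On the way, in this order (a step that is already met when the one before it is completed fails the run):
1. the block stands on edge on the bench after a quarter turn, let go (angle between block's own z axis and vertical between 1.42 and 1.72 rad and height (world z) of block below 0.042 m and contact force between the fingers and block below 0.05 N and linear speed of block below 0.02 m/s), for 0.1 s.
2. the block sits in the pan between the brackets, wide pockets up (angle between block's own z axis and vertical above 3 rad and x of block in the frame of pan_seat between -0.009 and 0.009 m and y of block in the frame of pan_seat between -0.009 and 0.009 m and z of block in the frame of pan_seat between 0.019 and 0.029 m and angle between the x axis of block and the x axis of pan_seat, either way round below 0.2 rad), for 0.1 s.
At the end, for the whole second after the job is handed in: Block in the pan, wide pockets up (within 8 deg of level), centred within 9 mm each way and 19-29 mm above the pan floor, long side along the pan within 11 deg; pan down by over 19 mm; catch in by over 8 mm; all still (all of step 2 and value of joint pan above 0.019 m and value of joint catch above 0.008 m and linear speed of block below 0.02 m/s); the robot touches nothing.
It fails at once if the tip box is pushed more than 30 mm or tipped (distance of tip_box from where it was at the start of the episode above 0.03 m or angle between tip_box's own z axis and vertical above 0.3 rad).
It fails at once if the tube rack is pushed more than 30 mm or tipped (distance of tube_rack from where it was at the start of the episode above 0.03 m or angle between tube_rack's own z axis and vertical above 0.3 rad).
It fails at once if the reagent jar is pushed more than 30 mm or tipped (distance of reagent_jar from where it was at the start of the episode above 0.03 m or angle between reagent_jar's own z axis and vertical above 0.3 rad).
It also fails if it takes over 64 s, if anything falls off the work surface, if the arm or the gripper's body presses on something with over 40 N, if the wrist force passes 120 N, or if a joint passes its speed limit or range.

## Working session

There is one attempt and no reset: what is moved stays moved. The work goes in short steps, Python scripts to look and compute and a tool call to move; the robot and the scene stay as the last step left them, time stands still between calls to the robot, and variables do not carry over. Pictures are saved under pics/ and viewed, about 8 in all and at most 12, crops included, and the job is handed in when it is done.

Besides the shell and the picture viewer there is one more tool, called after ">>>" as name(argument=value, ...), one argument or row to a line, values as JSON. apply_moves: Moves the arm, as the interface text tells. Shifts and turns lie within -1 to 1; 1 stands for 0.04 m of shift or 5 degrees of turn. Its arguments: {"type":"object","properties":{"commands":{"type":"array"},"claw":{"type":"number"}},"required":["commands"]}

```bash
mkdir -p pics; cat > h.py <<'E'
import numpy as np, cv2, pickle
from scipy.spatial.transform import Rotation as R
from cell import readout, eyes, finish_job
def snap(cam,name,crop=None,scale=1):
    d=eyes.get_image(cam); pickle.dump(d,open(f'pics/{name}.pkl','wb'))
    show(name,name,crop,scale)
def show(src,name,crop=None,scale=1):
    d=pickle.load(open(f'pics/{src}.pkl','rb'));im=d['image'][:,:,::-1]
    if crop: x0,y0,x1,y1=crop; im=im[y0:y1,x0:x1]
    im=cv2.resize(im,None,fx=scale,fy=scale,interpolation=cv2.INTER_CUBIC)
    cv2.imwrite(f'pics/{name}.png',im)
def load(n): return pickle.load(open(f'pics/{n}.pkl','rb'))
def ray(d,uv):
    Rm=cv2.Rodrigues(np.array(d['rvec'],float))[0];t=np.array(d['tvec'],float).ravel()
    p=cv2.undistortPoints(np.array([[uv]],float),np.array(d['mtx'],float),None)[0,0]
    return -Rm.T@t, Rm.T@np.array([p[0],p[1],1])
def atz(n,uv,z):
    c,v=ray(load(n),uv); return c+v*(z-c[2])/v[2]
def tri(obs):
    A=np.zeros((3,3));b=np.zeros(3)
    for n,uv in obs:
        c,v=ray(load(n),uv);v/=np.linalg.norm(v);P=np.eye(3)-np.outer(v,v);A+=P;b+=P@c
    return np.linalg.solve(A,b)
def proj(n,p):
    d=load(n);return cv2.projectPoints(np.array(p,float).reshape(-1,3),np.array(d['rvec'],float),np.array(d['tvec'],float),np.array(d['mtx'],float),None)[0].reshape(-1,2)
def st():
    s=readout.read_state();print('t',round(s['clock'],2),'pos',np.round(s['eef_pos'],1),'rot',np.round(s['tool_rot'],3),'F',np.round(s['force'],1),'w',round(s['width'],1));return s
def go(pos,M):
    "shift (units) and turn (units) from the present tool pose"
    s=readout.read_state();T=R.from_euler('xyz',s['tool_rot'])
    dp=T.inv().apply(np.array(pos)-s['eef_pos'])/40;dr=np.degrees((T.inv()*R.from_matrix(M)).as_rotvec())/5
    print('shift',np.round(dp,3),'turn',np.round(dr,3))
E
python3 - <<'E'
from h import *
snap('top','t0');snap('side','s0')
s=st();print(R.from_euler('xyz',s['tool_rot']).as_matrix().round(3))
im=np.hstack([cv2.imread('pics/t0.png'),cv2.imread('pics/s0.png')]);
E
```

```text
t 0.1 pos [ 293.4 -579.4  230.5] rot [-1.571  0.002 -1.102] F [ 0.8  0.8 -0. ] w 85.4
[[ 0.452 -0.001  0.892]
 [-0.892  0.002  0.452]
 [-0.002 -1.    -0.   ]]
```

View pics/t0.png

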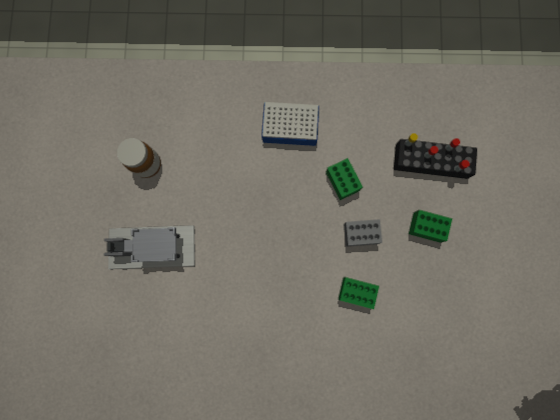

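View pics/s0.png

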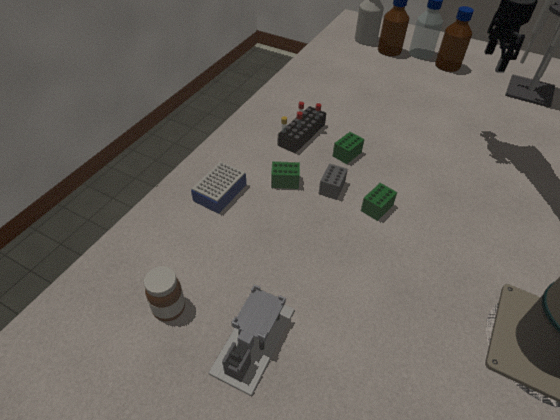

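The top view shows the grey block at about (364,233) between three green ones, and the lift at (152,245) with its catch to the left (+y). I'll enlarge both.

```bash
python3 - <<'E'
from h import *
def c(n,x,y,w,h,s):
    im=load(n)['image'][y:y+h,x:x+w,::-1];return cv2.resize(im,(int(w*s),int(h*s)),interpolation=cv2.INTER_CUBIC)
a=np.vstack([c('t0',330,205,66,50,6),c('s0',310,155,66,50,6)])
b=np.vstack([c('t0',95,210,110,75,3.6)[:270],c('s0',200,280,110,110,3)])
b=np.vstack([b[:,:396],np.zeros((0,396,3),np.uint8)]) if b.shape[1]==396 else b
E
python3 - <<'E'
from h import *
def c(n,x,y,w,h,s):
    im=load(n)['image'][y:y+h,x:x+w,::-1];return cv2.resize(im,(w*s,h*s),interpolation=cv2.INTER_CUBIC)
# block left (400 wide,8x... ), lift right
A=np.vstack([c('t0',335,210,60,50,6),c('s0',315,160,60,50,6)]) # 360x600
B=np.vstack([c('t0',95,215,108,66,4),c('s0',202,280,108,84,4)]) # 432x600
cv2.imwrite('pics/z0.png',np.hstack([A,B]))
E
```

```text
Traceback (most recent call last):
ValueError: all the input array dimensions except for the concatenation axis must match exactly, but along dimension 1, the array at index 0 has size 396 and the array at index 1 has size 330
```

View pics/z0.png

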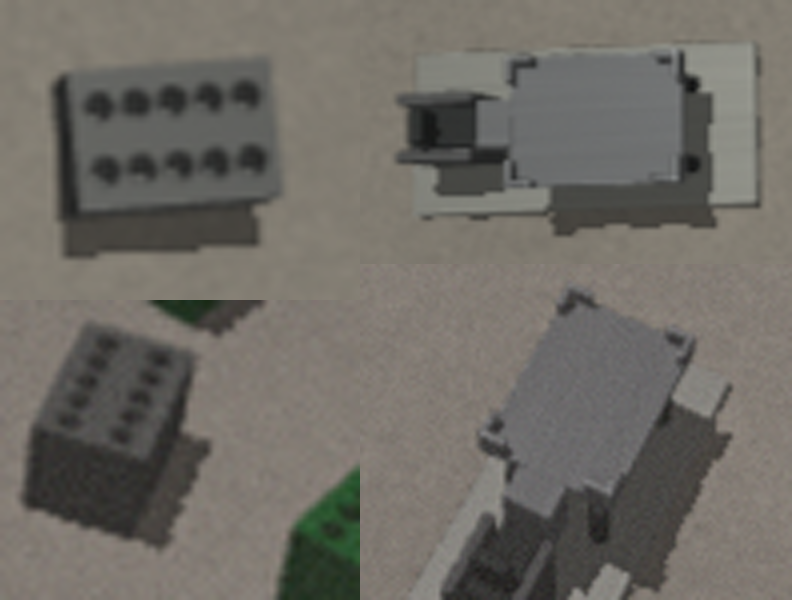

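```bash
python3 - <<'E'
from h import *
f=lambda d,s,o,off:tuple((np.array(d)-off+.5)/s-.5+o)
T=[(68,72),(268,58),(280,195),(78,212)];S=[(35,428),(88,325),(197,352),(145,460)]
P=[]
for a,b in zip(T,S):
    p=tri([('t0',f(a,6,(335,210),(0,0))),('s0',f(b,6,(315,160),(0,300)))]);P.append(p);print('blk',p.round(1),atz('t0',f(a,6,(335,210),(0,0)),48).round(1))
P=np.array(P);print(P.mean(0), np.degrees(np.arctan2(*(P[0]-P[1])[[1,0]])),np.degrees(np.arctan2(*(P[3]-P[2])[[1,0]])))
Q=np.array([atz('t0',f(a,6,(335,210),(0,0)),48) for a in T]);print('z48',Q.mean(0),np.degrees(np.arctan2(*((Q[0]-Q[1]+Q[3]-Q[2])[[1,0]]))))
T=[(512,60),(682,55),(682,183),(512,185)];S=[(480,440),(575,290),(692,335),(605,490)]
for a,b in zip(T,S):
    print('pan',tri([('t0',f(a,4,(95,215),(360,0))),('s0',f(b,4,(202,280),(360,264)))]).round(1),atz('t0',f(a,4,(95,215),(360,0)),72).round(1))
B=np.array([atz('t0',f(a,4,(95,215),(360,0)),8) for a in [(416,55),(757,43),(759,204),(421,216)]]);print('base',B.round(1),B.mean(0),np.degrees(np.arctan2(*((B[0]-B[1]+B[3]-B[2])[[1,0]]))))
for n,uv in [('tipbox',(291,125)),('rack',(436,160)),('g1',(345,180)),('g2',(431,226)),('g3',(359,293)),('jar',(136,152))]:print(n,atz('t0',uv,50).round())
E
```

```text
blk [ 564.9 -154.7   45.4] [ 565.3 -154.2   48. ]
blk [ 571.9 -225.5   44.8] [ 571.7 -224.8   48. ]
blk [ 522.8 -228.5   49.1] [ 523.3 -228.6   48. ]
blk [ 515.9 -157.8   48. ] [ 515.8 -157.8   48. ]
[ 543.88107964 -191.61095932   46.83739458] 95.5976351724055 95.56065505172266
z48 [ 544.01387549 -191.35341241   48.        ] 95.57497522846771
pan [537.3 291.1  71. ] [536.9 290.6  72. ]
pan [540.8 202.3  71.7] [541.2 202.4  72. ]
pan [476.6 198.1  76.4] [475.3 198.7  72. ]
pan [473.6 285.4  75.4] [472.5 286.2  72. ]
base [[544.3 366.7   8. ]
 [554.8 177.4   8. ]
 [466.3 172.    8. ]
 [455.9 357.2   8. ]] [505.33282894 268.31445228   8.        ] 93.19262049784284
tipbox [775. -34.  50.]
rack [ 703. -348.   50.]
g1 [ 655. -152.   50.]
g2 [ 559. -333.   50.]
g3 [ 417. -181.   50.]
jar [708. 303.  50.]
```

Block: centre (544, -191.5), yaw 95.6°, top measured at 47 mm. Pan: centre about (506.6, 244), x axis at 93.2°, floor measured at 71–76 mm. My plan is to grip the 50 mm sides and turn the block about its own y axis by leaning the tool from -45° to +45°.

```bash
cat >> h.py <<'E'
def tool(yaw,phi):
    "jaw axis at yaw deg, fingers down, then leaned phi deg about the jaw axis"
    return (R.from_euler('z',yaw,degrees=True)*R.from_euler('x',-90+phi,degrees=True)).as_matrix()
def plan(pos,M,n,start=None):
    s=readout.read_state();T=R.from_euler('xyz',s['tool_rot']);p=np.array(s['eef_pos'])
    if start: p=np.array(start[0],float);T=R.from_matrix(start[1])
    rv=(T.inv()*R.from_matrix(M)).as_rotvec()/n;d=(np.array(pos)-p)/n
    rows=[]
    for i in range(n):
        rows.append(list(map(float,np.round(np.r_[T.inv().apply(d)/40,np.degrees(rv)/5],2)+0.)));T=T*R.from_rotvec(rv)
    print('max',np.abs(rows).max())
    for i in range(0,n,8): print([rows[i:i+8]])
E
python3 - <<'E'
from h import *
print(tool(-63,0).round(2)); print(tool(5.6,-45).round(2))
print(readout.read_state()['qpos'])
plan((544,-160,180),tool(5.6,-45),18)
E
```

```text
[[ 0.45  0.    0.89]
 [-0.89  0.    0.45]
 [ 0.   -1.    0.  ]]
[[ 1.    0.07 -0.07]
 [ 0.1  -0.7   0.7 ]
 [ 0.   -0.71 -0.71]]
[ 1.03620823  0.62926379  0.03844995  1.51825097 -0.02700279  0.99632905
 -0.0199965 ]
max 0.72
[[[-0.36, 0.07, 0.57, -0.44, -0.72, -0.3], [-0.33, 0.04, 0.6, -0.44, -0.72, -0.3], [-0.29, 0.01, 0.62, -0.44, -0.72, -0.3], [-0.25, -0.02, 0.63, -0.44, -0.72, -0.3], [-0.21, -0.05, 0.65, -0.44, -0.72, -0.3], [-0.17, -0.08, 0.66, -0.44, -0.72, -0.3], [-0.12, -0.11, 0.66, -0.44, -0.72, -0.3], [-0.08, -0.14, 0.66, -0.44, -0.72, -0.3]]]
[[[-0.03, -0.17, 0.66, -0.44, -0.72, -0.3], [0.02, -0.19, 0.65, -0.44, -0.72, -0.3], [0.06, -0.22, 0.64, -0.44, -0.72, -0.3], [0.11, -0.24, 0.63, -0.44, -0.72, -0.3], [0.15, -0.26, 0.61, -0.44, -0.72, -0.3], [0.2, -0.28, 0.59, -0.44, -0.72, -0.3], [0.24, -0.29, 0.57, -0.44, -0.72, -0.3], [0.29, -0.31, 0.54, -0.44, -0.72, -0.3]]]
[[[0.33, -0.32, 0.51, -0.44, -0.72, -0.3], [0.37, -0.33, 0.47, -0.44, -0.72, -0.3]]]
```

>>> apply_moves(
  commands=[
    [[-0.36,0.07,0.57,-0.44,-0.72,-0.3],[-0.33,0.04,0.6,-0.44,-0.72,-0.3],[-0.29,0.01,0.62,-0.44,-0.72,-0.3],[-0.25,-0.02,0.63,-0.44,-0.72,-0.3],[-0.21,-0.05,0.65,-0.44,-0.72,-0.3],[-0.17,-0.08,0.66,-0.44,-0.72,-0.3],[-0.12,-0.11,0.66,-0.44,-0.72,-0.3],[-0.08,-0.14,0.66,-0.44,-0.72,-0.3]],
  ],
  claw=85,
)

```text
clock: 0.77
eef_pos: [398.9, -396.8, 202.3]
tool_rot: [-1.939, -0.124, -0.568]
force: [-0.3, -0.1, -0.8]
width: 85.0
```

>>> apply_moves(
  commands=[
    [[-0.03,-0.17,0.66,-0.44,-0.72,-0.3],[0.02,-0.19,0.65,-0.44,-0.72,-0.3],[0.06,-0.22,0.64,-0.44,-0.72,-0.3],[0.11,-0.24,0.63,-0.44,-0.72,-0.3],[0.15,-0.26,0.61,-0.44,-0.72,-0.3],[0.2,-0.28,0.59,-0.44,-0.72,-0.3],[0.24,-0.29,0.57,-0.44,-0.72,-0.3],[0.29,-0.31,0.54,-0.44,-0.72,-0.3]],
  ],
)

```text
clock: 1.43
eef_pos: [514.4, -197.0, 172.4]
tool_rot: [-2.314, -0.034, 0.003]
force: [0.3, -0.1, 0.3]
width: 85.3
```

```bash
python3 - <<'E'
from h import *
s=st();print(s['qpos'].round(2) if hasattr(s['qpos'],'round') else s['qpos'])
plan((544,-160,150),tool(5.6,-45),8)
E
```

```text
t 1.43 pos [ 514.4 -197.   172.4] rot [-2.314 -0.034  0.003] F [ 0.3 -0.1  0.3] w 85.3
[-0.38  0.7   0.38  2.05  0.89  0.67 -0.87]
max 0.13
[[[0.09, -0.02, 0.13, -0.06, -0.13, -0.06], [0.09, -0.02, 0.13, -0.06, -0.13, -0.06], [0.09, -0.02, 0.13, -0.06, -0.13, -0.06], [0.1, -0.02, 0.13, -0.06, -0.13, -0.06], [0.1, -0.03, 0.13, -0.06, -0.13, -0.06], [0.1, -0.03, 0.13, -0.06, -0.13, -0.06], [0.1, -0.03, 0.13, -0.06, -0.13, -0.06], [0.1, -0.03, 0.13, -0.06, -0.13, -0.06]]]
```

```bash
python3 - <<'E'
from h import *
M=tool(5.6,-45);y=M[:,1];g=np.array([544,-191.5,24])+13*y
plan(g-90*y,M,5); plan(g-2*y,M,5,(g-90*y,M))
E
```

```text
max 0.54
[[[0.11, 0.15, 0.54, -0.09, -0.21, -0.09], [0.11, 0.14, 0.54, -0.09, -0.21, -0.09], [0.12, 0.14, 0.54, -0.09, -0.21, -0.09], [0.13, 0.14, 0.54, -0.09, -0.21, -0.09], [0.14, 0.13, 0.54, -0.09, -0.21, -0.09]]]
max 0.44
[[[0.0, 0.44, 0.0, 0.0, 0.0, 0.0], [0.0, 0.44, 0.0, 0.0, 0.0, 0.0], [0.0, 0.44, 0.0, 0.0, 0.0, 0.0], [0.0, 0.44, 0.0, 0.0, 0.0, 0.0], [0.0, 0.44, 0.0, 0.0, 0.0, 0.0]]]
```

>>> apply_moves(
  commands=[
    [[0.11,0.15,0.54,-0.09,-0.21,-0.09],[0.11,0.14,0.54,-0.09,-0.21,-0.09],[0.12,0.14,0.54,-0.09,-0.21,-0.09],[0.13,0.14,0.54,-0.09,-0.21,-0.09],[0.14,0.13,0.54,-0.09,-0.21,-0.09],[0,0,0,0,0,0]],
  ],
)

```text
clock: 1.93
eef_pos: [544.6, -118.8, 68.2]
tool_rot: [-2.347, 0.003, 0.126]
force: [0.8, 1.3, -1.3]
width: 85.0
```

```bash
python3 - <<'E'
from h import *
st();M=tool(5.6,-45);y=M[:,1];g=np.array([544,-191.5,24])+13*y
plan(g,M,6)
snap('wrist','w1');snap('top','t1',(300,180,420,270),6)
E
```

```text
t 1.93 pos [ 544.6 -118.8   68.2] rot [-2.347  0.003  0.126] F [ 0.8  1.3 -1.3] w 85.0
max 0.4
[[[-0.04, 0.4, -0.09, -0.02, 0.04, 0.03], [-0.04, 0.4, -0.09, -0.02, 0.04, 0.03], [-0.04, 0.4, -0.08, -0.02, 0.04, 0.03], [-0.04, 0.4, -0.08, -0.02, 0.04, 0.03], [-0.03, 0.4, -0.08, -0.02, 0.04, 0.03], [-0.03, 0.4, -0.08, -0.02, 0.04, 0.03]]]
```

View pics/w1.png

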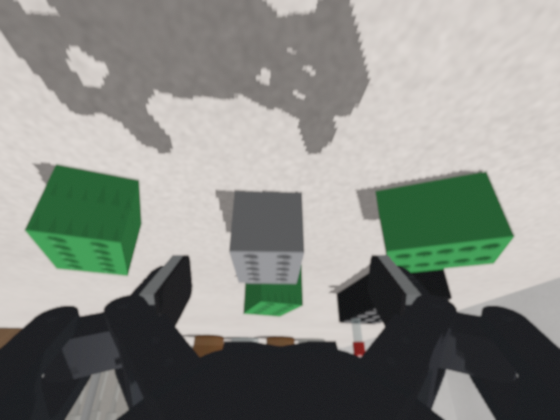

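The wrist view shows the grey block at (267,235), close to midway between the open fingers at (180,275) and (385,275), with the path clear. I'll approach.

>>> apply_moves(
  commands=[
    [[-0.04,0.4,-0.09,-0.02,0.04,0.03],[-0.04,0.4,-0.09,-0.02,0.04,0.03],[-0.04,0.4,-0.08,-0.02,0.04,0.03],[-0.04,0.4,-0.08,-0.02,0.04,0.03],[-0.03,0.35,-0.08,-0.02,0.04,0.03],[0,0.1,0,0,0,0],[0,0,0,0,0,0]],
  ],
)

```text
clock: 2.62
eef_pos: [543.8, -208.3, 38.7]
tool_rot: [-2.369, -0.017, 0.079]
force: [-0.4, 0.8, -0.1]
width: 84.9
```

```bash
python3 - <<'E'
from h import *
st();M=tool(5.6,-45);y=M[:,1];g=np.array([544,-191.5,24])+13*y
print(g);go(g,M)
E
```

```text
t 2.62 pos [ 543.8 -208.3   38.7] rot [-2.369 -0.017  0.079] F [-0.4  0.8 -0.1] w 84.9
[ 544.89701989 -200.64851656   14.80761184]
shift [0.032 0.282 0.56 ] turn [ 0.151 -0.287 -0.014]
```

>>> apply_moves(
  commands=[
    [[0.01,0.1,0.2,0.05,-0.1,0],[0.01,0.1,0.2,0.05,-0.1,0],[0.01,0.08,0.16,0.05,-0.08,0],[0,0,0,0,0,0]],
  ],
)

```text
clock: 2.95
eef_pos: [545.9, -199.5, 15.7]
tool_rot: [-2.353, -0.003, 0.096]
force: [-0.5, 0.4, 0.0]
width: 84.8
```

```bash
python3 - <<'E'
from h import *
s=st();print(np.round(s['qpos'],3));M=tool(5.6,-45);y=M[:,1];g=np.array([544,-191.5,24])+13*y
print(g);go(g,M)
E
```

```text
t 2.95 pos [ 545.9 -199.5   15.7] rot [-2.353 -0.003  0.096] F [-0.5  0.4  0. ] w 84.8
[-0.452  1.072  0.484  2.016  1.11   0.401 -1.184]
[ 544.89701989 -200.64851656   14.80761184]
shift [-0.028  0.034 -0.002] turn [-0.033 -0.037  0.013]
```

>>> apply_moves(
  commands=[
    [[0,0,0,0,0,0],[0,0,0,0,0,0],[0,0,0,0,0,0],[0,0,0,0,0,0],[0,0,0,0,0,0],[0,0,0,0,0,0],[0,0,0,0,0,0],[0,0,0,0,0,0]],
  ],
  claw=40,
)

```text
clock: 3.62
eef_pos: [546.3, -197.2, 15.2]
tool_rot: [-2.352, -0.002, 0.1]
force: [0.2, -1.6, 0.8]
width: 48.8
```

```bash
python3 - <<'E'
from h import *
s=st();T=R.from_euler('xyz',s['tool_rot']).as_matrix()
plan(np.array(s['eef_pos'])+[0,40,110],T,6)
E
```

```text
t 3.62 pos [ 546.3 -197.2   15.2] rot [-2.352e+00 -2.000e-03  1.000e-01] F [ 0.2 -1.6  0.8] w 48.8
max 0.44
[[[0.02, -0.44, -0.2, 0.0, 0.0, 0.0], [0.02, -0.44, -0.2, 0.0, 0.0, 0.0], [0.02, -0.44, -0.2, 0.0, 0.0, 0.0], [0.02, -0.44, -0.2, 0.0, 0.0, 0.0], [0.02, -0.44, -0.2, 0.0, 0.0, 0.0], [0.02, -0.44, -0.2, 0.0, 0.0, 0.0]]]
```

>>> apply_moves(
  commands=[
    [[0.02,-0.44,-0.2,0.0,0.0,0.0],[0.02,-0.44,-0.2,0.0,0.0,0.0],[0.02,-0.44,-0.2,0.0,0.0,0.0],[0.02,-0.44,-0.2,0.0,0.0,0.0],[0.02,-0.44,-0.2,0.0,0.0,0.0],[0.02,-0.44,-0.2,0.0,0.0,0.0]],
  ],
)

```text
clock: 4.12
eef_pos: [543.5, -155.2, 122.4]
tool_rot: [-2.349, 0.008, 0.099]
force: [-0.0, -0.7, -1.9]
width: 49.6
```

```bash
cat >> h.py <<'E'
C=np.array([0,-10.4,-2.1])  # block centre in tool frame
E
python3 - <<'E'
from h import *
st();M=tool(5.6,45)
plan(np.array([530,-60,120])-M@C,M,20)
E
```

```text
t 4.12 pos [ 543.5 -155.2  122.4] rot [-2.349  0.008  0.099] F [-0.  -0.7 -1.9] w 49.6
max 0.9
[[[0.0, -0.08, 0.1, 0.9, 0.0, -0.01], [0.0, -0.08, 0.11, 0.9, 0.0, -0.01], [0.0, -0.07, 0.11, 0.9, 0.0, -0.01], [0.0, -0.06, 0.12, 0.9, 0.0, -0.01], [0.0, -0.05, 0.12, 0.9, 0.0, -0.01], [0.0, -0.04, 0.13, 0.9, 0.0, -0.01], [0.0, -0.03, 0.13, 0.9, 0.0, -0.01], [0.0, -0.02, 0.13, 0.9, 0.0, -0.01]]]
[[[0.0, -0.01, 0.13, 0.9, 0.0, -0.01], [0.0, 0.0, 0.13, 0.9, 0.0, -0.01], [0.0, 0.01, 0.13, 0.9, 0.0, -0.01], [0.0, 0.02, 0.13, 0.9, 0.0, -0.01], [0.0, 0.03, 0.13, 0.9, 0.0, -0.01], [0.0, 0.04, 0.12, 0.9, 0.0, -0.01], [0.0, 0.05, 0.12, 0.9, 0.0, -0.01], [0.0, 0.06, 0.12, 0.9, 0.0, -0.01]]]
[[[0.0, 0.07, 0.11, 0.9, 0.0, -0.01], [0.0, 0.08, 0.11, 0.9, 0.0, -0.01], [-0.01, 0.09, 0.1, 0.9, 0.0, -0.01], [-0.01, 0.09, 0.09, 0.9, 0.0, -0.01]]]
```

>>> apply_moves(
  commands=[
    [[0.0,-0.08,0.1,0.9,0.0,-0.01],[0.0,-0.08,0.11,0.9,0.0,-0.01],[0.0,-0.07,0.11,0.9,0.0,-0.01],[0.0,-0.06,0.12,0.9,0.0,-0.01],[0.0,-0.05,0.12,0.9,0.0,-0.01],[0.0,-0.04,0.13,0.9,0.0,-0.01],[0.0,-0.03,0.13,0.9,0.0,-0.01],[0.0,-0.02,0.13,0.9,0.0,-0.01]],
  ],
)

```text
clock: 4.78
eef_pos: [539.9, -102.4, 123.1]
tool_rot: [-1.693, -0.003, 0.117]
force: [-0.1, -0.3, -2.8]
width: 49.7
```

>>> apply_moves(
  commands=[
    [[0.0,-0.01,0.13,0.9,0.0,-0.01],[0.0,0.0,0.13,0.9,0.0,-0.01],[0.0,0.01,0.13,0.9,0.0,-0.01],[0.0,0.02,0.13,0.9,0.0,-0.01],[0.0,0.03,0.13,0.9,0.0,-0.01],[0.0,0.04,0.12,0.9,0.0,-0.01],[0.0,0.05,0.12,0.9,0.0,-0.01],[0.0,0.06,0.12,0.9,0.0,-0.01]],
  ],
)

```text
clock: 5.45
eef_pos: [531.6, -65.6, 124.7]
tool_rot: [-1.038, -0.011, 0.109]
force: [-0.5, 1.1, -2.4]
width: 49.1
```

```bash
python3 - <<'E'
from h import *
s=st();print(np.round(s['qpos'],2));M=tool(5.6,45)
plan(np.array([530,-60,90])-M@C,M,8)
E
```

```text
t 5.45 pos [531.6 -65.6 124.7] rot [-1.038 -0.011  0.109] F [-0.5  1.1 -2.4] w 49.1
[ 0.78  0.86 -0.69  1.78  0.    0.83  0.35]
max 0.36
[[[0.0, 0.13, -0.03, 0.36, 0.02, 0.0], [0.0, 0.13, -0.03, 0.36, 0.02, 0.0], [0.0, 0.13, -0.03, 0.36, 0.02, 0.0], [0.0, 0.13, -0.04, 0.36, 0.02, 0.0], [0.0, 0.13, -0.04, 0.36, 0.02, 0.0], [0.0, 0.13, -0.05, 0.36, 0.02, 0.0], [0.0, 0.13, -0.05, 0.36, 0.02, 0.0], [0.0, 0.12, -0.05, 0.36, 0.02, 0.0]]]
```

>>> apply_moves(
  commands=[
    [[0.0,0.13,-0.03,0.36,0.02,0.0],[0.0,0.13,-0.03,0.36,0.02,0.0],[0.0,0.13,-0.03,0.36,0.02,0.0],[0.0,0.13,-0.04,0.36,0.02,0.0],[0.0,0.13,-0.04,0.36,0.02,0.0],[0.0,0.13,-0.05,0.36,0.02,0.0],[0.0,0.13,-0.05,0.36,0.02,0.0],[0,0,0,0,0,0]],
  ],
)

```text
clock: 6.12
eef_pos: [524.3, -64.8, 78.1]
tool_rot: [-0.812, 0.012, 0.084]
force: [-0.8, 0.0, -2.1]
width: 49.8
```

```bash
python3 - <<'E'
from h import *
s=st();print(np.round(s['qpos'],2));M=tool(5.6,45)
a=np.array([530,-60,46])-M@C
plan(a,M,6)
E
```

```text
t 6.12 pos [524.3 -64.8  78.1] rot [-0.812  0.012  0.084] F [-0.8  0.  -2.1] w 49.8
[ 0.89  1.06 -0.75  1.71 -0.05  0.89  0.46]
max 0.15
[[[0.03, 0.15, -0.07, 0.05, -0.03, 0.0], [0.03, 0.15, -0.07, 0.05, -0.03, 0.0], [0.03, 0.15, -0.07, 0.05, -0.03, 0.0], [0.03, 0.15, -0.07, 0.05, -0.03, 0.0], [0.03, 0.15, -0.07, 0.05, -0.03, 0.0], [0.03, 0.15, -0.07, 0.05, -0.03, 0.0]]]
```

>>> apply_moves(
  commands=[
    [[0.03,0.15,-0.07,0.05,-0.03,0.0],[0.03,0.15,-0.07,0.05,-0.03,0.0],[0.03,0.15,-0.07,0.05,-0.03,0.0],[0.03,0.15,-0.07,0.05,-0.03,0.0],[0.03,0.15,-0.07,0.05,-0.03,0.0],[0.03,0.15,-0.07,0.05,-0.03,0.0],[0,0,0,0,0,0]],
  ],
)

```text
clock: 6.7
eef_pos: [530.0, -50.6, 36.4]
tool_rot: [-0.789, 0.001, 0.098]
force: [0.0, 0.3, -1.7]
width: 49.7
```

```bash
python3 - <<'E'
from h import *
s=st();M=tool(5.6,45)
a=np.array([530,-60,36.5])-M@C
go(a,M)
snap('side','s2',(200,130,400,280),4)
E
```

```text
t 6.7 pos [530.  -50.6  36.4] rot [-0.789  0.001  0.098] F [ 0.   0.3 -1.7] w 49.7
shift [-0.023  0.093 -0.111] turn [ 0.039  0.001 -0.01 ]
```

View pics/s2.png

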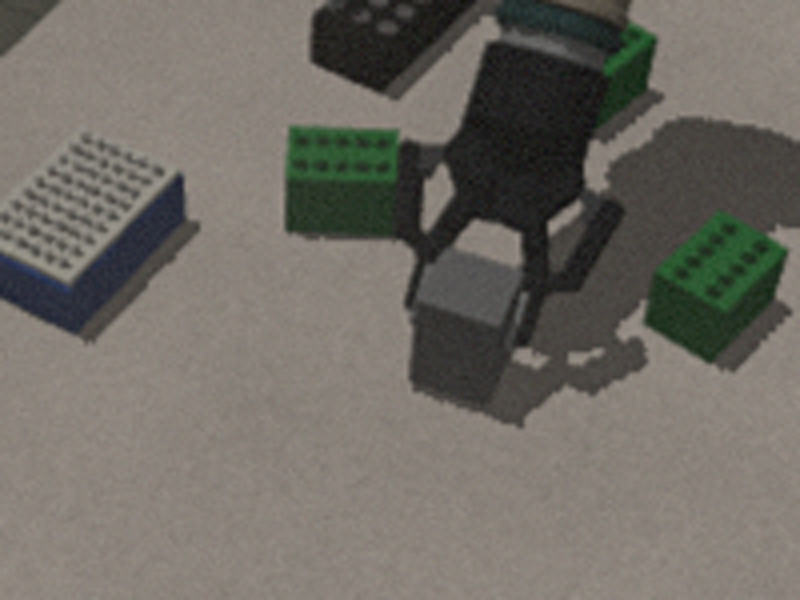

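The side view shows the block upright at (460,320) in the crop, just above the bench. The face towards the camera should show the wide pockets, so I'll raise the contrast to check.

```bash
python3 - <<'E'
from h import *
im=load('s2')['image'][185:240,295:340].astype(float).mean(2)
a=np.clip((im-30)/90,0,1)*255
cv2.imwrite('pics/e2.png',cv2.resize(a.astype(np.uint8),None,fx=8,fy=8,interpolation=cv2.INTER_CUBIC))
M=tool(5.6,45);s=readout.read_state();T=R.from_euler('xyz',s['tool_rot']).as_matrix();c=np.array(s['eef_pos'])+T@C
print(c); 
u=np.array([np.cos(np.radians(5.6)),np.sin(np.radians(5.6)),0]);v=np.array([-u[1],u[0],0])
print([proj('s2',c+sx*25*u+24*v+sz*np.array([0,0,36])).round(1).tolist() for sx in(1,-1) for sz in (1,-1)])
E
```

```text
[531.0297797  -59.39120188  42.90761167]
[[[303.4, 204.3]], [[301.5, 224.7]], [[324.3, 211.0]], [[321.3, 231.4]]]
```

View pics/e2.png

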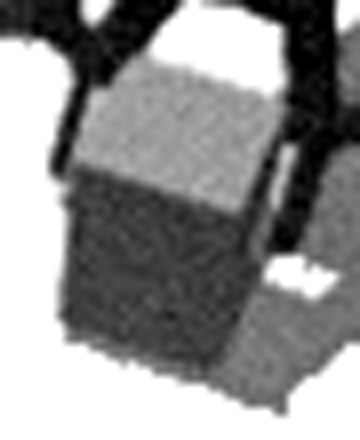

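The visible face is 72 mm tall, so the block has turned a quarter. The pockets don't show up in the shade. I'll lower it gently until it touches the bench.

>>> apply_moves(
  commands=[
    [[-0.01,0.05,-0.06,0.02,0,0],[0,0,0,0,0,0]],
  ],
)

```text
clock: 6.92
eef_pos: [530.1, -50.7, 34.0]
tool_rot: [-0.787, -0.0, 0.099]
force: [-0.4, -0.9, -2.6]
width: 49.7
```

>>> apply_moves(
  commands=[
    [[-0.01,0.04,-0.05,0.02,0,0],[0,0,0,0,0,0]],
  ],
)

```text
clock: 7.08
eef_pos: [529.9, -51.3, 31.6]
tool_rot: [-0.786, -0.001, 0.099]
force: [-0.8, 0.2, -2.7]
width: 49.3
```

>>> apply_moves(
  commands=[
    [[0,0.03,-0.03,0.0,0,0],[0,0,0,0,0,0]],
  ],
)

```text
clock: 7.25
eef_pos: [530.4, -51.5, 30.4]
tool_rot: [-0.786, -0.002, 0.098]
force: [-0.2, -0.6, -0.8]
width: 49.3
```

>>> apply_moves(
  commands=[
    [[0,0.03,-0.03,0.0,0,0],[0,0,0,0,0,0]],
  ],
)

```text
clock: 7.42
eef_pos: [530.7, -51.9, 30.6]
tool_rot: [-0.784, -0.002, 0.098]
force: [-1.4, 0.2, -2.1]
width: 49.0
```

>>> apply_moves(
  commands=[
    [[0,0.05,-0.05,0.0,0,0],[0,0,0,0,0,0]],
  ],
)

```text
clock: 7.58
eef_pos: [531.2, -52.4, 30.8]
tool_rot: [-0.783, -0.003, 0.097]
force: [-0.9, 0.1, -2.2]
width: 49.2
```

>>> apply_moves(
  commands=[
    [[0,0.04,-0.04,0.0,0,0],[0,0,0,0,0,0]],
  ],
)

```text
clock: 7.75
eef_pos: [531.9, -52.8, 30.5]
tool_rot: [-0.782, -0.003, 0.096]
force: [0.4, -0.8, -1.3]
width: 49.4
```

```bash
python3 - <<'E'
from h import *
s=st();print(np.round(s['qpos'],3),np.round(s['tau'],1),np.round(s['torque'],2))
M=tool(5.6,45);a=np.array([530,-60,36])-M@C
go(a,M)
E
```

```text
t 7.75 pos [531.9 -52.8  30.5] rot [-0.782 -0.003  0.096] F [ 0.4 -0.8 -1.3] w 49.4
[ 0.871  1.154 -0.738  1.693 -0.033  0.837  0.497] [  0.1 -60.6 -15.9  -6.   -2.6   1.9  -0. ] [-0.95 -0.08  0.01]
shift [-0.065  0.038  0.026] turn [-0.041  0.017  0.039]
```

>>> apply_moves(
  commands=[
    [[0,0,0,0,0,0],[0,0,0,0,0,0],[0,0,0,0,0,0],[0,0,0,0,0,0],[0,0,0,0,0,0],[0,0,0,0,0,0]],
  ],
  claw=85,
)

```text
clock: 8.25
eef_pos: [531.7, -51.5, 29.6]
tool_rot: [-0.781, -0.003, 0.097]
force: [0.1, 0.0, 0.5]
width: 85.2
```

```bash
python3 - <<'E'
from h import *
s=st();T=R.from_euler('xyz',s['tool_rot']).as_matrix()
plan(np.array(s['eef_pos'])-120*T[:,1],T,5)
E
```

```text
t 8.25 pos [531.7 -51.5  29.6] rot [-0.781 -0.003  0.097] F [0.1 0.  0.5] w 85.2
max 0.6
[[[0.0, -0.6, 0.0, 0.0, 0.0, 0.0], [0.0, -0.6, 0.0, 0.0, 0.0, 0.0], [0.0, -0.6, 0.0, 0.0, 0.0, 0.0], [0.0, -0.6, 0.0, 0.0, 0.0, 0.0], [0.0, -0.6, 0.0, 0.0, 0.0, 0.0]]]
```

>>> apply_moves(
  commands=[
    [[0.0,-0.4,0.0,0.0,0.0,0.0],[0.0,-0.6,0.0,0.0,0.0,0.0],[0.0,-0.6,0.0,0.0,0.0,0.0],[0.0,-0.7,0.0,0.0,0.0,0.0],[0.0,-0.7,0.0,0.0,0.0,0.0],[0,0,0,0,0,0]],
  ],
)

```text
clock: 8.75
eef_pos: [538.2, -136.6, 115.9]
tool_rot: [-0.776, 0.001, 0.103]
force: [1.5, -1.0, 0.4]
width: 84.8
```

```bash
python3 - <<'E'
from h import *
st();snap('side','s3');snap('top','t3')
def c(n,x,y,w,h,s):
    im=load(n)['image'][y:y+h,x:x+w,::-1];return cv2.resize(im,(w*s,h*s),interpolation=cv2.INTER_CUBIC)
cv2.imwrite('pics/z3.png',np.hstack([c('t3',265,205,65,75,6),c('s3',280,175,65,75,6)]))
E
```

```text
t 8.75 pos [ 538.2 -136.6  115.9] rot [-0.776  0.001  0.103] F [ 1.5 -1.   0.4] w 84.8
```

View pics/z3.png

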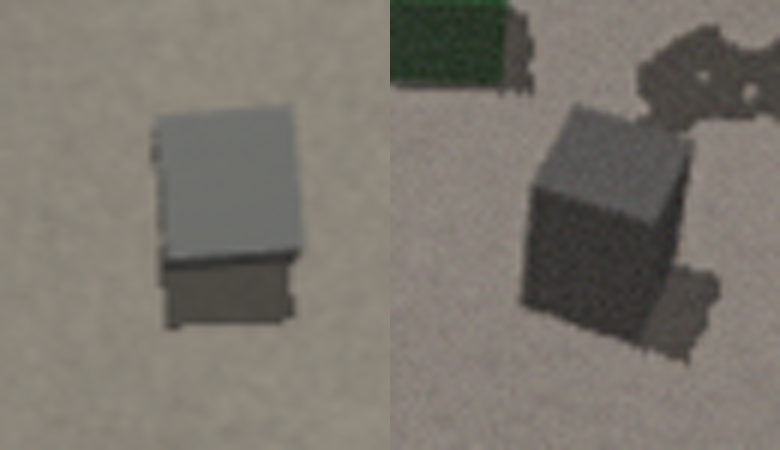

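The block stands upright on the bench, let go; its top-face corners in the top crop are (157,117), (293,105), (300,250) and (165,262).

```bash
python3 - <<'E'
from h import *
f=lambda d,s,o,off:tuple((np.array(d)-off+.5)/s-.5+o)
T=[(157,117),(293,105),(300,250),(165,262)];S=[(532,184),(577,105),(692,142),(655,220)]
P=np.array([tri([('t3',f(a,6,(265,205),(0,0))),('s3',f(b,6,(280,175),(390,0)))]) for a,b in zip(T,S)])
Q=np.array([atz('t3',f(a,6,(265,205),(0,0)),72) for a in T])
for X in (P,Q): print(X.mean(0).round(1),np.degrees(np.arctan2(*(X[0]-X[3]+X[1]-X[2])[[1,0]])),np.linalg.norm(X[0]-X[3]),np.linalg.norm(X[0]-X[1]))
s=st();T0=R.from_euler('xyz',s['tool_rot']).as_matrix();print('C-based',np.array([531.7,-51.5,29.6])+T0@C)
c=np.array([Q.mean(0)[0],Q.mean(0)[1],36]);M=tool(5.6,-45);y=M[:,1]
pre=c+[0,40,160]
plan(pre,M,20)
E
```

```text
[532.7 -62.2  72. ] 3.6019964030526275 50.14400950390596 47.34277332327327
[532.6 -62.2  72. ] 3.8296352516009176 50.00692947016621 47.12310013492054
t 8.85 pos [ 535.7 -132.5  113.8] rot [-0.772  0.005  0.108] F [-0.2  1.  -0.3] w 85.1
C-based [532.68904234 -60.36320428  35.34764344]
max 0.91
[[[0.01, 0.03, 0.17, -0.91, 0.01, 0.0], [0.01, 0.01, 0.17, -0.91, 0.01, 0.0], [0.01, 0.0, 0.17, -0.91, 0.01, 0.0], [0.01, -0.01, 0.17, -0.91, 0.01, 0.0], [0.01, -0.03, 0.17, -0.91, 0.01, 0.0], [0.01, -0.04, 0.17, -0.91, 0.01, 0.0], [0.01, -0.05, 0.16, -0.91, 0.01, 0.0], [0.01, -0.07, 0.16, -0.91, 0.01, 0.0]]]
[[[0.01, -0.08, 0.15, -0.91, 0.01, 0.0], [0.01, -0.09, 0.15, -0.91, 0.01, 0.0], [0.01, -0.1, 0.14, -0.91, 0.01, 0.0], [0.01, -0.11, 0.13, -0.91, 0.01, 0.0], [0.01, -0.12, 0.12, -0.91, 0.01, 0.0], [0.01, -0.13, 0.11, -0.91, 0.01, 0.0], [0.01, -0.14, 0.1, -0.91, 0.01, 0.0], [0.01, -0.15, 0.09, -0.91, 0.01, 0.0]]]
[[[0.01, -0.15, 0.08, -0.91, 0.01, 0.0], [0.01, -0.16, 0.06, -0.91, 0.01, 0.0], [0.01, -0.16, 0.05, -0.91, 0.01, 0.0], [0.01, -0.17, 0.04, -0.91, 0.01, 0.0]]]
```

>>> apply_moves(
  commands=[
    [[0.01,-0.1,0.17,-0.91,0.01,0.0],[0.01,-0.1,0.17,-0.91,0.01,0.0],[0.01,-0.1,0.17,-0.91,0.01,0.0],[0.01,-0.05,0.17,-0.91,0.01,0.0],[0.01,-0.03,0.17,-0.91,0.01,0.0],[0.01,-0.04,0.17,-0.91,0.01,0.0],[0.01,-0.05,0.16,-0.91,0.01,0.0],[0.01,-0.07,0.16,-0.91,0.01,0.0]],
  ],
)

```text
clock: 9.52
eef_pos: [525.5, -93.4, 145.2]
tool_rot: [-1.415, 0.027, 0.099]
force: [0.3, 0.5, -0.6]
width: 85.0
```

>>> apply_moves(
  commands=[
    [[0.01,-0.08,0.15,-0.91,0.01,0.0],[0.01,-0.09,0.15,-0.91,0.01,0.0],[0.01,-0.1,0.14,-0.91,0.01,0.0],[0.01,-0.11,0.13,-0.91,0.01,0.0],[0.01,-0.12,0.12,-0.91,0.01,0.0],[0.01,-0.13,0.11,-0.91,0.01,0.0],[0.01,-0.14,0.1,-0.91,0.01,0.0],[0.01,-0.15,0.09,-0.91,0.01,0.0]],
  ],
)

```text
clock: 10.18
eef_pos: [514.3, -36.2, 173.3]
tool_rot: [-2.073, 0.036, 0.11]
force: [-1.1, 0.0, -0.2]
width: 85.4
```

```bash
python3 - <<'E'
from h import *
s=st();print(np.round(s['qpos'],2))
c=np.array([532.6,-61.8,36]);M=tool(4.8,-45);y=M[:,1]
plan(c-95*y,M,8)
E
```

```text
t 10.18 pos [514.3 -36.2 173.3] rot [-2.073  0.036  0.11 ] F [-1.1  0.  -0.2] w 85.4
[-0.27  0.6  -0.06  1.97  0.71  0.87 -0.74]
max 0.4
[[[0.06, 0.13, 0.21, -0.4, 0.06, -0.02], [0.06, 0.12, 0.22, -0.4, 0.06, -0.02], [0.06, 0.12, 0.22, -0.4, 0.06, -0.02], [0.06, 0.11, 0.23, -0.4, 0.06, -0.02], [0.06, 0.1, 0.23, -0.4, 0.06, -0.02], [0.05, 0.09, 0.23, -0.4, 0.06, -0.02], [0.05, 0.08, 0.24, -0.4, 0.06, -0.02], [0.05, 0.07, 0.24, -0.4, 0.06, -0.02]]]
```

>>> apply_moves(
  commands=[
    [[0.06,0.13,0.21,-0.4,0.06,-0.02],[0.06,0.12,0.22,-0.4,0.06,-0.02],[0.06,0.12,0.22,-0.4,0.06,-0.02],[0.06,0.11,0.23,-0.4,0.06,-0.02],[0.06,0.1,0.23,-0.4,0.06,-0.02],[0.05,0.09,0.23,-0.4,0.06,-0.02],[0.05,0.08,0.24,-0.4,0.06,-0.02],[0,0,0,0,0,0]],
  ],
)

```text
clock: 10.85
eef_pos: [512.3, 16.7, 98.8]
tool_rot: [-2.327, 0.027, 0.121]
force: [-0.2, 0.7, -0.5]
width: 85.1
```

```bash
python3 - <<'E'
from h import *
s=st();print(np.round(s['qpos'],2))
c=np.array([532.6,-61.8,36]);M=tool(4.8,-45);y=M[:,1]
print(c-70*y);plan(c-70*y,M,3);plan(c+12*y,M,5,(c-70*y,M))
E
```

```text
t 10.85 pos [512.3  16.7  98.8] rot [-2.327  0.027  0.121] F [-0.2  0.7 -0.5] w 85.1
[-0.56  0.84  0.04  1.94  0.84  0.94 -1.1 ]
[528.45815807 -12.47611993  85.49747468]
max 0.26
[[[0.11, 0.26, -0.11, -0.11, 0.17, 0.02], [0.11, 0.26, -0.11, -0.11, 0.17, 0.02], [0.11, 0.26, -0.1, -0.11, 0.17, 0.02]]]
max 0.41
[[[0.0, 0.41, 0.0, 0.0, 0.0, 0.0], [0.0, 0.41, 0.0, 0.0, 0.0, 0.0], [0.0, 0.41, 0.0, 0.0, 0.0, 0.0], [0.0, 0.41, 0.0, 0.0, 0.0, 0.0], [0.0, 0.41, 0.0, 0.0, 0.0, 0.0]]]
```

>>> apply_moves(
  commands=[
    [[0.13,0.2,-0.11,-0.11,0.17,0.02],[0.13,0.2,-0.11,-0.11,0.17,0.02],[0.13,0.2,-0.1,-0.11,0.17,0.02],[0,0,0,0,0,0]],
  ],
)

```text
clock: 11.18
eef_pos: [529.2, -10.6, 88.7]
tool_rot: [-2.36, 0.004, 0.084]
force: [0.3, 0.6, 0.0]
width: 84.9
```

```bash
python3 - <<'E'
from h import *
s=st()
c=np.array([532.6,-61.8,36]);M=tool(4.8,-45);y=M[:,1]
plan(c+12*y,M,6)
E
```

```text
t 11.18 pos [529.2 -10.6  88.7] rot [-2.36   0.004  0.084] F [0.3 0.6 0. ] w 84.9
max 0.36
[[[0.0, 0.36, 0.01, 0.01, 0.01, 0.0], [0.0, 0.36, 0.01, 0.01, 0.01, 0.0], [0.0, 0.36, 0.01, 0.01, 0.01, 0.0], [0.0, 0.36, 0.0, 0.01, 0.01, 0.0], [0.0, 0.36, 0.0, 0.01, 0.01, 0.0], [0.0, 0.36, 0.0, 0.01, 0.01, 0.0]]]
```

>>> apply_moves(
  commands=[
    [[0.0,0.3,0.01,0.01,0.01,0.0],[0.0,0.3,0.01,0.01,0.01,0.0],[0.0,0.3,0.01,0.01,0.01,0.0],[0,0,0,0,0,0]],
  ],
)

```text
clock: 11.52
eef_pos: [531.9, -41.8, 62.0]
tool_rot: [-2.357, -0.001, 0.075]
force: [0.5, -0.7, 0.0]
width: 85.0
```

```bash
python3 - <<'E'
from h import *
s=st()
c=np.array([532.6,-61.8,36]);M=tool(4.8,-45);y=M[:,1]
plan(c+12*y,M,4)
E
```

```text
t 11.52 pos [531.9 -41.8  62. ] rot [-2.357e+00 -1.000e-03  7.500e-02] F [ 0.5 -0.7  0. ] w 85.0
max 0.28
[[[0.0, 0.28, 0.03, 0.0, -0.02, -0.01], [-0.01, 0.28, 0.03, 0.0, -0.02, -0.01], [-0.01, 0.28, 0.03, 0.0, -0.02, -0.01], [-0.01, 0.28, 0.03, 0.0, -0.02, -0.01]]]
```

>>> apply_moves(
  commands=[
    [[0.0,0.28,0.03,0.0,-0.02,-0.01],[0,0.28,0.03,0.0,-0.02,-0.01],[0,0.28,0.03,0.0,-0.02,-0.01],[0,0.28,0.03,0.0,-0.02,-0.01],[0,0,0,0,0,0]],
  ],
)

```text
clock: 11.93
eef_pos: [533.9, -74.3, 23.6]
tool_rot: [-2.356, 0.001, 0.081]
force: [-0.3, -0.5, -0.2]
width: 84.9
```

```bash
python3 - <<'E'
from h import *
s=st()
c=np.array([532.6,-61.8,36]);M=tool(4.8,-45);y=M[:,1]
go(c+12*y,M)
E
```

```text
t 11.93 pos [533.9 -74.3  23.6] rot [-2.356e+00  1.000e-03  8.100e-02] F [-0.3 -0.5 -0.2] w 84.9
shift [-0.006 -0.141  0.002] turn [ 0.    -0.009 -0.032]
```

>>> apply_moves(
  commands=[
    [[0,-0.14,0,0,0,0],[0,0,0,0,0,0]],
  ],
)

```text
clock: 12.1
eef_pos: [532.9, -70.8, 26.9]
tool_rot: [-2.357, 0.004, 0.081]
force: [-0.2, 1.4, -0.4]
width: 84.7
```

>>> apply_moves(
  commands=[
    [[0,0,0,0,0,0],[0,0,0,0,0,0],[0,0,0,0,0,0],[0,0,0,0,0,0],[0,0,0,0,0,0],[0,0,0,0,0,0],[0,0,0,0,0,0],[0,0,0,0,0,0]],
  ],
  claw=40,
)

```text
clock: 12.77
eef_pos: [534.1, -67.6, 27.7]
tool_rot: [-2.354, 0.0, 0.084]
force: [-0.1, -0.1, -0.2]
width: 49.1
```

```bash
python3 - <<'E'
from h import *
s=st();T=R.from_euler('xyz',s['tool_rot']);c=np.array([532.6,-61.6,36])
print('C',T.inv().apply(c-s['eef_pos']).round(2))
plan(np.array(s['eef_pos'])+[-10,60,140],T.as_matrix(),6)
E
```

```text
t 12.77 pos [534.1 -67.6  27.7] rot [-2.354  0.     0.084] F [-0.1 -0.1 -0.2] w 49.1
C [ -0.96 -10.21  -1.52]
max 0.59
[[[-0.02, -0.59, -0.23, 0.0, 0.0, 0.0], [-0.02, -0.59, -0.23, 0.0, 0.0, 0.0], [-0.02, -0.59, -0.23, 0.0, 0.0, 0.0], [-0.02, -0.59, -0.23, 0.0, 0.0, 0.0], [-0.02, -0.59, -0.23, 0.0, 0.0, 0.0], [-0.02, -0.59, -0.23, 0.0, 0.0, 0.0]]]
```

>>> apply_moves(
  commands=[
    [[-0.02,-0.5,-0.2,0.0,0.0,0.0],[-0.02,-0.59,-0.23,0.0,0.0,0.0],[-0.02,-0.59,-0.23,0.0,0.0,0.0],[-0.02,-0.59,-0.23,0.0,0.0,0.0],[-0.02,-0.59,-0.23,0.0,0.0,0.0],[-0.02,-0.59,-0.23,0.0,0.0,0.0]],
  ],
)

```text
clock: 13.27
eef_pos: [520.5, -9.5, 162.9]
tool_rot: [-2.354, 0.013, 0.081]
force: [1.1, 0.7, -1.8]
width: 49.5
```

```bash
sed -i 's/^C=.*/C=np.array([0,-10.2,-1.5])/' h.py; python3 - <<'E'
from h import *
s=st();M=tool(3.2,45.1)
plan(np.array([506.6,190,190])-M@C,M,22)
E
```

```text
t 13.27 pos [520.5  -9.5 162.9] rot [-2.354  0.013  0.081] F [ 1.1  0.7 -1.8] w 49.5
max 0.82
[[[0.0, -0.18, 0.15, 0.82, 0.01, -0.01], [0.0, -0.17, 0.16, 0.82, 0.01, -0.01], [0.0, -0.16, 0.18, 0.82, 0.01, -0.01], [0.0, -0.15, 0.19, 0.82, 0.01, -0.01], [0.0, -0.13, 0.2, 0.82, 0.01, -0.01], [0.0, -0.12, 0.21, 0.82, 0.01, -0.01], [0.0, -0.1, 0.21, 0.82, 0.01, -0.01], [0.0, -0.09, 0.22, 0.82, 0.01, -0.01]]]
[[[0.0, -0.07, 0.23, 0.82, 0.01, -0.01], [0.0, -0.06, 0.23, 0.82, 0.01, -0.01], [0.0, -0.04, 0.23, 0.82, 0.01, -0.01], [0.0, -0.02, 0.24, 0.82, 0.01, -0.01], [0.0, -0.01, 0.24, 0.82, 0.01, -0.01], [0.0, 0.01, 0.24, 0.82, 0.01, -0.01], [0.0, 0.03, 0.24, 0.82, 0.01, -0.01], [0.0, 0.04, 0.23, 0.82, 0.01, -0.01]]]
[[[0.0, 0.06, 0.23, 0.82, 0.01, -0.01], [0.0, 0.08, 0.23, 0.82, 0.01, -0.01], [0.0, 0.09, 0.22, 0.82, 0.01, -0.01], [0.0, 0.11, 0.21, 0.82, 0.01, -0.01], [0.0, 0.12, 0.2, 0.82, 0.01, -0.01], [0.0, 0.14, 0.19, 0.82, 0.01, -0.01]]]
```

>>> apply_moves(
  commands=[
    [[0.0,-0.18,0.15,0.82,0.01,-0.01],[0.0,-0.17,0.16,0.82,0.01,-0.01],[0.0,-0.16,0.18,0.82,0.01,-0.01],[0.0,-0.15,0.19,0.82,0.01,-0.01],[0.0,-0.13,0.2,0.82,0.01,-0.01],[0.0,-0.12,0.21,0.82,0.01,-0.01],[0.0,-0.1,0.21,0.82,0.01,-0.01],[0.0,-0.09,0.22,0.82,0.01,-0.01]],
  ],
)

```text
clock: 13.93
eef_pos: [514.0, 76.9, 174.9]
tool_rot: [-1.754, -0.002, 0.09]
force: [0.0, 0.5, -2.0]
width: 49.4
```

>>> apply_moves(
  commands=[
    [[0.0,-0.07,0.23,0.82,0.01,-0.01],[0.0,-0.06,0.23,0.82,0.01,-0.01],[0.0,-0.04,0.23,0.82,0.01,-0.01],[0.0,-0.02,0.24,0.82,0.01,-0.01],[0.0,-0.01,0.24,0.82,0.01,-0.01],[0.0,0.01,0.24,0.82,0.01,-0.01],[0.0,0.03,0.24,0.82,0.01,-0.01],[0.0,0.04,0.23,0.82,0.01,-0.01]],
  ],
)

```text
clock: 14.6
eef_pos: [504.9, 151.2, 188.1]
tool_rot: [-1.161, -0.009, 0.081]
force: [0.5, 0.4, -2.6]
width: 49.5
```

```bash
python3 - <<'E'
from h import *
s=st();print(np.round(s['qpos'],2));M=tool(3.2,45.1)
plan(np.array([506.6,220,160])-M@C,M,8)
E
```

```text
t 14.6 pos [504.9 151.2 188.1] rot [-1.161 -0.009  0.081] F [ 0.5  0.4 -2.6] w 49.5
[ 0.38  0.62 -0.69  1.96 -0.04  0.62 -0.08]
max 0.54
[[[0.02, 0.19, 0.18, 0.54, 0.04, -0.01], [0.02, 0.2, 0.17, 0.54, 0.04, -0.01], [0.02, 0.21, 0.16, 0.54, 0.04, -0.01], [0.02, 0.22, 0.15, 0.54, 0.04, -0.01], [0.02, 0.22, 0.14, 0.54, 0.04, -0.01], [0.02, 0.23, 0.13, 0.54, 0.04, -0.01], [0.02, 0.24, 0.12, 0.54, 0.04, -0.01], [0.02, 0.24, 0.11, 0.54, 0.04, -0.01]]]
```

>>> apply_moves(
  commands=[
    [[0.02,0.17,0.18,0.54,-0.05,-0.01],[0.02,0.17,0.17,0.54,-0.05,-0.01],[0.02,0.17,0.16,0.54,-0.05,-0.01],[0.02,0.2,0.15,0.54,-0.04,-0.01],[0.02,0.2,0.14,0.54,-0.04,-0.01],[0.02,0.2,0.13,0.54,-0.02,-0.01],[0.02,0.2,0.12,0.54,0,-0.01],[0,0,0,0,0,0]],
  ],
)

```text
clock: 15.27
eef_pos: [503.3, 207.6, 160.0]
tool_rot: [-0.822, -0.017, 0.088]
force: [-0.1, 0.0, -2.0]
width: 49.6
```

```bash
python3 - <<'E'
from h import *
s=st();print(np.round(s['qpos'],2));M=tool(3.2,45.1)
T=R.from_euler('xyz',s['tool_rot']).as_matrix();print('c',s['eef_pos']+T@C)
plan(np.array([506.6,244,122])-M@C,M,6)
E
```

```text
t 15.27 pos [503.3 207.6 160. ] rot [-0.822 -0.017  0.088] F [-0.1  0.  -2. ] w 49.6
[ 0.58  0.89 -0.93  1.99 -0.16  0.48  0.13]
c [503.93986519 199.54687654 166.42137599]
max 0.26
[[[0.02, 0.26, 0.01, 0.07, 0.07, -0.02], [0.02, 0.26, 0.01, 0.07, 0.07, -0.02], [0.02, 0.26, 0.01, 0.07, 0.07, -0.02], [0.02, 0.26, 0.01, 0.07, 0.07, -0.02], [0.02, 0.26, 0.0, 0.07, 0.07, -0.02], [0.02, 0.26, 0.0, 0.07, 0.07, -0.02]]]
```

>>> apply_moves(
  commands=[
    [[0.02,0.26,0.01,0.07,0.07,-0.02],[0.02,0.26,0.01,0.07,0.07,-0.02],[0.02,0.26,0.01,0.07,0.07,-0.02],[0.02,0.26,0.01,0.07,0.07,-0.02],[0.02,0.24,0.0,0.07,0.07,-0.02],[0.02,0.1,0.0,0.07,0.07,-0.02],[0,0,0,0,0,0]],
  ],
)

```text
clock: 15.85
eef_pos: [505.6, 247.0, 116.7]
tool_rot: [-0.791, 0.003, 0.051]
force: [-0.4, -1.1, -1.0]
width: 49.3
```

```bash
python3 - <<'E'
from h import *
s=st();print(np.round(s['qpos'],2));M=tool(3.2,45.1)
T=R.from_euler('xyz',s['tool_rot']).as_matrix();print('c',s['eef_pos']+T@C)
go(np.array([506.6,244,112])-M@C,M)
snap('top','t4');snap('side','s4')
def c(n,x,y,w,h,s):
    im=load(n)['image'][y:y+h,x:x+w,::-1];return cv2.resize(im,(w*s,h*s),interpolation=cv2.INTER_CUBIC)
cv2.imwrite('pics/z4.png',np.hstack([c('t4',100,200,80,85,5),c('s4',210,260,80,85,5)]))
E
```

```text
t 15.85 pos [505.6 247.  116.7] rot [-0.791  0.003  0.051] F [-0.4 -1.1 -1. ] w 49.3
[ 0.5   0.99 -0.91  2.01 -0.18  0.34  0.12]
c [506.07121716 238.78022375 122.92755763]
shift [ 0.02   0.285 -0.098] turn [ 0.089 -0.061  0.012]
```

View pics/z4.png

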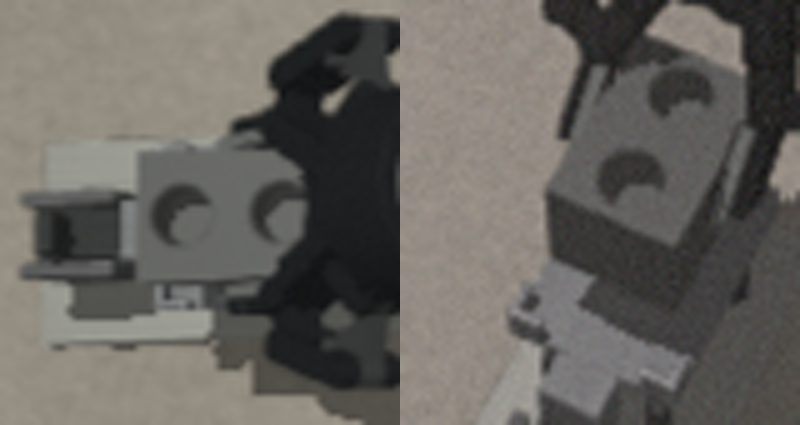

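Both wide pockets face up, at (182,215) and (281,211) in the top crop, with the block over the pan. I'll check the held position from the visible corners.

```bash
python3 - <<'E'
from h import *
f=lambda d,s,o,off:tuple((np.array(d)-off+.5)/s-.5+o)
t=lambda p:f(p,5,(100,200),(0,0));sd=lambda p:f(p,5,(210,260),(400,0))
A=tri([('t4',t((138,153))),('s4',sd((548,190)))]);B=tri([('t4',t((138,280))),('s4',sd((672,246)))])
K=tri([('t4',t((182,215))),('s4',sd((632,178)))])
print(A,B,'pocket',K)
m=(A+B)/2;d=(A-B);yaw=np.arctan2(d[1],d[0]);print(np.degrees(yaw),np.linalg.norm(d),'centre',m+36*np.array([np.sin(yaw),-np.cos(yaw),0]))
A=atz('t4',t((138,153)),147);B=atz('t4',t((138,280)),147);print(A,B,'c',(A+B)/2-[0,36,0],atz('t4',t((182,215)),147)-[-1,19,0])
E
```

```text
[528.38629977 274.81145619 145.94718957] [480.58352185 271.82085997 145.2943914 ] pocket [505.4328013  256.48813639 145.9744614 ]
3.5798237190774334 47.9006825433205 centre [506.73271725 237.38640208 145.62079049]
[528.80702439 274.62695434 147.        ] [480.64091654 271.24788217 147.        ] c [504.72397047 236.93741826 147.        ] [506.53979281 237.19932811 147.        ]
```

```bash
python3 - <<'E'
from h import *
M=tool(3.2,45.1)
plan(np.array([506.7,245,109])-M@C,M,3)
E
```

```text
max 0.12
[[[0.01, 0.12, -0.05, 0.03, -0.02, 0.01], [0.01, 0.12, -0.05, 0.03, -0.02, 0.01], [0.01, 0.12, -0.05, 0.03, -0.02, 0.01]]]
```

>>> apply_moves(
  commands=[
    [[0.01,0.12,-0.05,0.03,-0.02,0.01],[0.01,0.12,-0.05,0.03,-0.02,0.01],[0.01,0.12,-0.05,0.03,-0.02,0.01],[0,0,0,0,0,0]],
  ],
)

```text
clock: 16.28
eef_pos: [508.3, 252.1, 102.6]
tool_rot: [-0.785, -0.003, 0.056]
force: [0.0, 0.3, -2.2]
width: 49.6
```

```bash
python3 - <<'E'
from h import *
s=st();M=tool(3.2,45.1);T=R.from_euler('xyz',s['tool_rot']).as_matrix();print('c',s['eef_pos']+T@C)
plan(np.array([506.7,245,97])-M@C,M,3)
E
```

```text
t 16.28 pos [508.3 252.1 102.6] rot [-0.785 -0.003  0.056] F [ 0.   0.3 -2.2] w 49.6
c [508.75402167 243.79304599 108.73690551]
max 0.08
[[[-0.02, 0.08, -0.06, 0.0, 0.01, 0.01], [-0.02, 0.08, -0.06, 0.0, 0.01, 0.01], [-0.02, 0.08, -0.06, 0.0, 0.01, 0.01]]]
```

>>> apply_moves(
  commands=[
    [[-0.04,0.05,-0.02,0.0,0.01,0.01],[-0.02,0.06,-0.04,0.0,0.01,0.01],[-0.02,0.06,-0.04,0.0,0,0],[0,0,0,0,0,0]],
  ],
)

```text
clock: 16.62
eef_pos: [504.8, 253.8, 93.9]
tool_rot: [-0.784, 0.0, 0.055]
force: [0.0, 0.5, -1.7]
width: 49.4
```

```bash
python3 - <<'E'
from h import *
s=st();M=tool(3.2,45.1);T=R.from_euler('xyz',s['tool_rot']).as_matrix();print('c',s['eef_pos']+T@C)
plan(np.array([506.7,245,94.5])-M@C,M,3)
E
```

```text
t 16.62 pos [504.8 253.8  93.9] rot [-0.784  0.     0.055] F [ 0.   0.5 -1.7] w 49.4
c [505.29779478 245.51348243 100.04720678]
max 0.04
[[[0.01, 0.03, -0.04, 0.0, 0.0, 0.0], [0.01, 0.03, -0.04, 0.0, 0.0, 0.0], [0.01, 0.03, -0.04, 0.0, 0.0, 0.0]]]
```

>>> apply_moves(
  commands=[
    [[0.01,0.04,-0.05,0.0,0.0,0.0],[0.01,0.04,-0.05,0.0,0.0,0.0],[0.01,0.04,-0.05,0,0,0],[0,0,0,0,0,0]],
  ],
)

```text
clock: 16.95
eef_pos: [505.9, 253.4, 86.5]
tool_rot: [-0.783, 0.0, 0.056]
force: [0.6, -2.4, 2.4]
width: 49.8
```

```bash
python3 - <<'E'
from h import *
s=st();M=tool(3.2,45.1);T=R.from_euler('xyz',s['tool_rot']).as_matrix();print('c',s['eef_pos']+T@C)
E
```

```text
t 16.95 pos [505.9 253.4  86.5] rot [-0.783  0.     0.056] F [ 0.6 -2.4  2.4] w 49.8
c [506.37419374 245.10116526  92.6378072 ]
```

Contact with the pan, with about 4 N of upward relief. Releasing.

>>> apply_moves(
  commands=[
    [[0,0,0,0,0,0],[0,0,0,0,0,0],[0,0,0,0,0,0],[0,0,0,0,0,0],[0,0,0,0,0,0],[0,0,0,0,0,0]],
  ],
  claw=85,
)

```text
clock: 17.45
eef_pos: [506.9, 253.9, 87.2]
tool_rot: [-0.783, -0.002, 0.055]
force: [-0.2, 0.3, 0.1]
width: 85.0
```

>>> apply_moves(
  commands=[
    [[0.0,-0.3,0.0,0.0,0.0,0.0],[0.0,-0.5,0.0,0.0,0.0,0.0],[0.0,-0.6,0.0,0.0,0.0,0.0],[0.0,-0.7,0.0,0.0,0.0,0.0],[0.0,-0.7,0.0,0.0,0.0,0.0],[0.0,-0.7,0.0,0.0,0.0,0.0],[0,0,0,0,0,0]],
  ],
)

```text
clock: 18.03
eef_pos: [511.0, 149.1, 191.8]
tool_rot: [-0.783, 0.001, 0.059]
force: [1.7, 0.1, 0.6]
width: 84.9
```

```bash
python3 - <<'E'
from h import *
st();snap('top','t5');snap('side','s5')
def c(n,x,y,w,h,s):
    im=load(n)['image'][y:y+h,x:x+w,::-1];return cv2.resize(im,(w*s,h*s),interpolation=cv2.INTER_CUBIC)
cv2.imwrite('pics/z5.png',np.hstack([c('t5',100,200,80,85,5),c('s5',210,260,80,85,5)]))
E
```

```text
t 18.03 pos [511.  149.1 191.8] rot [-0.783  0.001  0.059] F [1.7 0.1 0.6] w 84.9
```

View pics/z5.png

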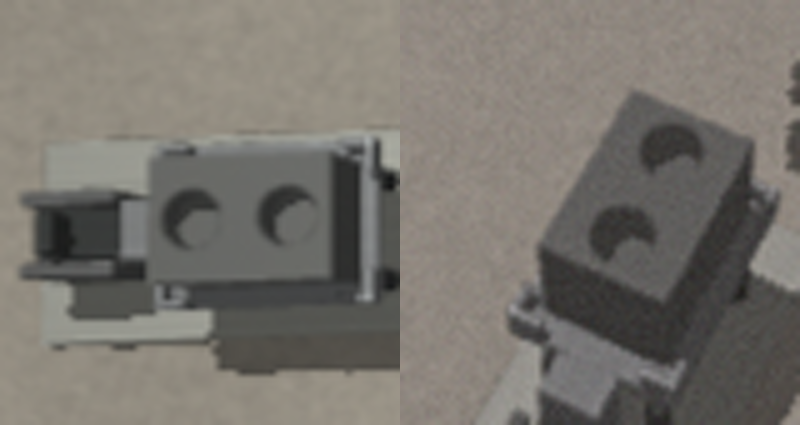

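The block sits in the pan between the brackets, pockets up, with top-face corners at (150,155), (332,152), (334,280) and (152,285). Next I'll compute the push point and the path to a vertical tool.

```bash
python3 - <<'E'
from h import *
f=lambda d,s,o,off:tuple((np.array(d)-off+.5)/s-.5+o)
T=[(150,155),(332,152),(334,280),(152,285)];S=[(542,247),(633,92),(752,142),(664,300)]
P=np.array([tri([('t5',f(a,5,(100,200),(0,0))),('s5',f(b,5,(210,260),(400,0)))]) for a,b in zip(T,S)])
Q=np.array([atz('t5',f(a,5,(100,200),(0,0)),118) for a in T])
for X in(P,Q):print(X.mean(0).round(1),np.degrees(np.arctan2(*(X[0]-X[1]+X[3]-X[2])[[1,0]])),X[:,2].round(1))
# bracket outer end edge (-x end of pan) at z 80
for p in [(376,140),(376,298)]:print(atz('t5',f(p,5,(100,200),(0,0)),80).round(1))
s=st();print(np.round(s['qpos'],2))
M=tool(3.2,0);plan((506,243,160),M,12)
E
```

```text
[506.9 243.2 115.4] 93.10151530361053 [115.6 114.9 114.8 116.1]
[506.7 242.4 118. ] 92.42327953624819 [118. 118. 118. 118.]
[542.1 201.1  80. ]
[477.5 197.5  80. ]
t 18.13 pos [508.6 151.9 189.9] rot [-0.782  0.004  0.063] F [-0.3  0.2  0. ] w 85.1
[ 0.72  0.88 -0.97  1.95 -0.17  0.62  0.16]
max 0.75
[[[0.01, 0.18, 0.09, -0.75, 0.01, -0.01], [0.01, 0.17, 0.1, -0.75, 0.01, -0.01], [0.01, 0.17, 0.11, -0.75, 0.01, -0.01], [0.01, 0.16, 0.12, -0.75, 0.01, -0.01], [0.01, 0.15, 0.13, -0.75, 0.01, -0.01], [0.01, 0.14, 0.14, -0.75, 0.01, -0.01], [0.01, 0.13, 0.15, -0.75, 0.01, -0.01], [0.01, 0.12, 0.16, -0.75, 0.01, -0.01]]]
[[[0.01, 0.11, 0.17, -0.75, 0.01, -0.01], [0.01, 0.1, 0.17, -0.75, 0.01, -0.01], [0.01, 0.09, 0.18, -0.75, 0.01, -0.01], [0.01, 0.07, 0.19, -0.75, 0.01, -0.01]]]
```

>>> apply_moves(
  commands=[
    [[0.01,0,0.09,-0.75,0.01,-0.01],[0.01,0,0.1,-0.75,0.01,-0.01],[0.01,0,0.11,-0.75,0.01,-0.01],[0.01,0.1,0.12,-0.75,0.01,-0.01],[0.01,0.1,0.13,-0.75,0.01,-0.01],[0.01,0.1,0.14,-0.75,0.01,-0.01],[0.01,0.1,0.15,-0.75,0.01,-0.01],[0.01,0.1,0.16,-0.75,0.01,-0.01]],
  ],
  claw=0,
)

```text
clock: 18.8
eef_pos: [501.7, 195.1, 183.6]
tool_rot: [-1.321, 0.019, 0.051]
force: [0.6, 0.6, -0.7]
width: -0.4
```

```bash
python3 - <<'E'
from h import *
s=st();print(np.round(s['qpos'],2))
M=tool(3.2,0);plan((506.8,243,150),M,7)
E
```

```text
t 18.8 pos [501.7 195.1 183.6] rot [-1.321  0.019  0.051] F [ 0.6  0.6 -0.7] w -0.4
[ 0.09  0.58 -0.53  1.92  0.06  0.65 -0.36]
max 0.41
[[[0.03, 0.16, 0.13, -0.41, -0.01, -0.03], [0.03, 0.15, 0.14, -0.41, -0.01, -0.03], [0.03, 0.15, 0.15, -0.41, -0.01, -0.03], [0.03, 0.14, 0.15, -0.41, -0.01, -0.03], [0.03, 0.14, 0.16, -0.41, -0.01, -0.03], [0.03, 0.13, 0.16, -0.41, -0.01, -0.03], [0.03, 0.13, 0.17, -0.41, -0.01, -0.03]]]
```

>>> apply_moves(
  commands=[
    [[0.03,0.1,0.13,-0.41,-0.01,-0.03],[0.03,0.1,0.14,-0.41,-0.01,-0.03],[0.03,0.1,0.15,-0.41,-0.01,-0.03],[0.03,0.1,0.15,-0.41,-0.01,-0.03],[0.03,0.1,0.16,-0.41,-0.01,-0.03],[0.03,0.1,0.16,-0.41,-0.01,-0.03],[0,0,0,0,0,0]],
  ],
)

```text
clock: 19.38
eef_pos: [493.3, 250.4, 159.4]
tool_rot: [-1.548, 0.012, 0.084]
force: [0.2, 0.9, -0.1]
width: -0.2
```

```bash
python3 - <<'E'
from h import *
s=st();M=tool(3.2,0);plan((506.8,243,125),M,4)
E
```

```text
t 19.38 pos [493.3 250.4 159.4] rot [-1.548  0.012  0.084] F [ 0.2  0.9 -0.1] w -0.2
max 0.21
[[[0.08, 0.21, -0.06, -0.07, 0.08, -0.04], [0.08, 0.21, -0.06, -0.07, 0.08, -0.04], [0.08, 0.21, -0.05, -0.07, 0.08, -0.04], [0.08, 0.21, -0.05, -0.07, 0.08, -0.04]]]
```

>>> apply_moves(
  commands=[
    [[0.08,0.18,-0.06,-0.07,0.08,-0.04],[0.08,0.18,-0.06,-0.07,0.08,-0.04],[0.08,0.18,-0.05,-0.07,0.08,-0.04],[0.08,0.18,-0.05,-0.07,0.08,-0.04],[0,0,0,0,0,0]],
  ],
)

```text
clock: 19.8
eef_pos: [504.4, 240.3, 124.7]
tool_rot: [-1.576, 0.004, 0.055]
force: [-0.6, 0.2, 0.5]
width: -0.2
```

```bash
python3 - <<'E'
from h import *
s=st();M=tool(3.2,0);go((506.8,243,120),M)
E
```

```text
t 19.8 pos [504.4 240.3 124.7] rot [-1.576  0.004  0.055] F [-0.6  0.2  0.5] w -0.2
shift [0.065 0.118 0.063] turn [ 0.055 -0.008 -0.046]
```

>>> apply_moves(
  commands=[
    [[0.06,0.05,0.06,0.05,0,-0.05],[0,0.15,0,0,0,0],[0,0.15,0,0,0,0],[0,0.15,0,0,0,0],[0,0.15,0,0,0,0]],
  ],
)

```text
clock: 20.22
eef_pos: [507.9, 241.6, 99.6]
tool_rot: [-1.569, -0.002, 0.05]
force: [-3.1, -0.7, 10.8]
width: -0.4
```

>>> apply_moves(
  commands=[
    [[0,0.2,0,0,0,0],[0,0.2,0,0,0,0],[0,0.2,0,0,0,0],[0,0.2,0,0,0,0]],
  ],
)

```text
clock: 20.55
eef_pos: [508.4, 241.8, 91.6]
tool_rot: [-1.574, -0.011, 0.048]
force: [-17.2, -9.1, 68.6]
width: 0.0
```

>>> apply_moves(
  commands=[
    [[0,0.07,0,0,0,0],[0,0.07,0,0,0,0],[0,0.07,0,0,0,0],[0,0.07,0,0,0,0],[0,0.07,0,0,0,0],[0,0.07,0,0,0,0],[0,0.07,0,0,0,0],[0,0.07,0,0,0,0]],
  ],
)

```text
clock: 21.22
eef_pos: [508.1, 241.7, 92.0]
tool_rot: [-1.574, -0.024, 0.046]
force: [-6.1, -3.2, 25.9]
width: 0.5
```

>>> apply_moves(
  commands=[
    [[0,0.07,0,0,0,0],[0,0.07,0,0,0,0],[0,0.07,0,0,0,0],[0,0.07,0,0,0,0],[0,0.07,0,0,0,0],[0,0.07,0,0,0,0],[0,0.07,0,0,0,0],[0,0.07,0,0,0,0]],
  ],
)

```text
clock: 21.88
eef_pos: [508.1, 241.7, 92.0]
tool_rot: [-1.575, -0.035, 0.044]
force: [-7.2, -2.6, 26.2]
width: -0.1
```

>>> apply_moves(
  commands=[
    [[0,0.07,0,0,0,0],[0,0.07,0,0,0,0],[0,0.07,0,0,0,0],[0,0.07,0,0,0,0],[0,0.05,0,0,0,0],[0,0.03,0,0,0,0],[0,0,0,0,0,0]],
  ],
)

```text
clock: 22.47
eef_pos: [507.9, 241.6, 93.6]
tool_rot: [-1.575, -0.044, 0.042]
force: [-3.4, -0.5, 8.8]
width: -0.5
```

>>> apply_moves(
  commands=[
    [[0,-0.1,0,0,0,0],[0,-0.1,0,0,0,0],[0,-0.2,0,0,0,0],[0,-0.5,0,0,0,0],[0,-0.7,-0.2,0,0,0],[0,-0.7,-0.7,0,0,0],[0,-0.3,-0.9,0,0,0],[0,0,-0.9,0,0,0]],
  ],
)

```text
clock: 23.13
eef_pos: [507.7, 140.8, 203.4]
tool_rot: [-1.568, -0.046, 0.057]
force: [0.7, 0.1, -0.2]
width: 0.3
```

>>> apply_moves(
  commands=[
    [[0,0,-0.9,0,0,0],[0,0,-0.9,0,0,0],[0,0,-0.9,0,0,0],[0,0,0,0,0,0],[0,0,0,0,0,0]],
  ],
)

```text
clock: 23.55
eef_pos: [514.7, 17.5, 206.6]
tool_rot: [-1.572, -0.052, 0.044]
force: [0.5, 0.4, 0.1]
width: -0.2
```

```bash
python3 - <<'E'
from h import *
st();snap('top','t6');snap('side','s6')
def c(n,x,y,w,h,s):
    im=load(n)['image'][y:y+h,x:x+w,::-1];return cv2.resize(im,(w*s,h*s),interpolation=cv2.INTER_CUBIC)
cv2.imwrite('pics/z6.png',np.hstack([c('t6',100,200,80,100,5),c('s6',205,275,80,100,5)]))
E
```

```text
t 23.55 pos [514.7  17.5 206.6] rot [-1.572 -0.052  0.044] F [0.5 0.4 0.1] w -0.2
```

View pics/z6.png

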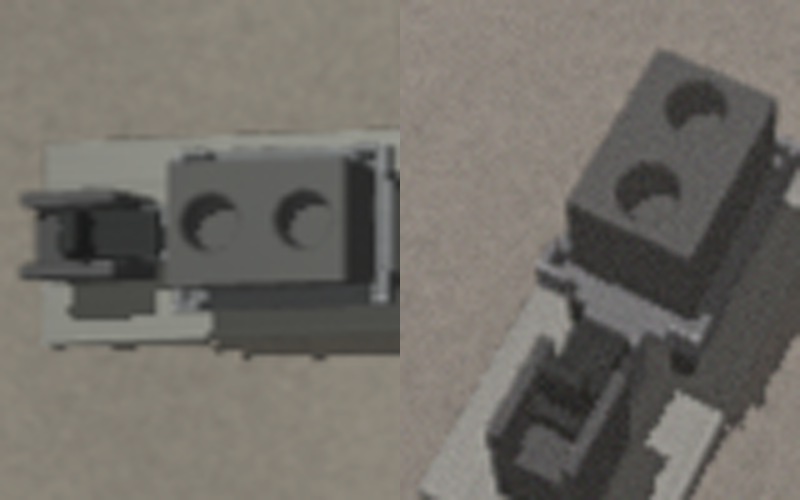

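The pan stays down with the block level. The tab of the catch has moved from about (58,230) to (77,230), and the dark bolt now covers the tongue at (155,232). One numeric check before handing in.

```bash
python3 - <<'E'
from h import *
f=lambda d,s,o,off:tuple((np.array(d)-off+.5)/s-.5+o)
T=[(167,160),(346,156),(347,282),(169,286)];S=[(568,205),(660,50),(776,100),(690,255)]
P=np.array([tri([('t6',f(a,5,(100,200),(0,0))),('s6',f(b,5,(205,275),(400,0)))]) for a,b in zip(T,S)])
print(P.mean(0).round(1),P[:,2].round(1),np.degrees(np.arctan2(*(P[0]-P[1]+P[3]-P[2])[[1,0]])))
q=lambda p:atz('t6',f(p,5,(100,200),(0,0)),78)
print('tab travel',(q((58,230))-q((77,230))).round(1))
st();finish_job()
E
```

```text
[506.8 243.7  93.6] [93.4 92.8 93.  95.2] 92.97090573199152
tab travel [-0.2  7.8  0. ]
t 23.65 pos [514.5  18.4 206.4] rot [-1.573 -0.051  0.046] F [-0.7  0.3  0.3] w -0.7
the job is handed in; nothing more can be done
```

I turned the block over in two quarter turns, standing it on edge on the bench and letting go in between. I then set it in the pan with the wide pockets up, pushed the pan to its stop and held it there about 2 s. The job was handed in at about 24 s on the robot's clock; it reports no verdict.

**Last checks, after letting go:**
- **Block position:** the middle of its top is at (506.8, 243.7, 93.6) mm. That is within 1 mm of my first estimate of the pan's middle and within about 3 mm of a second, rougher one.
- **Block angle:** its long side is at 93.0°, against 93.2° for the pan.
- **Pan:** the block's top is about 22 mm lower than before the push, so the pan is staying down. It was pressed to 26 mm during the hold.
- **Catch:** the picture shows the bolt over the tongue, and the pan stays down. My rough reading of the tab gave about 7.8 mm of travel. That is just under the required 8 mm, but it was read off a coarse image and is only good to about 2 mm. It is the one check that does not clearly agree.
- **Robot and bystanders:** the tool was clear of everything, and none of my moves went near the tip box, rack or jar. I did not measure their positions again at the end.

The push briefly reached about 69 N at the wrist, below the 120 N limit.

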